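Put the microscope objectives away in their storage pots

ROBOT

A 6-joint arm with a two-finger parallel gripper is mounted at the origin on the work surface. World frame = base frame: x ahead of the robot, y to its left, z up, the work surface at z = 0. Lengths are in mm, angles in rad, forces in N, time in s.
With the tool pointing down it reaches from about 300 to 775 mm from the base axis. Payload 14.6 kg.
Tool frame: the origin (TCP) lies on the front face of the gripper's body, between the roots of the fingers; the fingertips stand 97 mm ahead of it and the grasp point (between the pads) lies 78 mm ahead of it; z points along the fingers, y is the line along which they close (so a half turn about z gives the same grasp; the last joint's range is limited). The gripper opens to 94 mm and grips with 3 to 60 N. Pads are 16 mm wide; open, the fingers measure 119 mm over their backs; the gripper's body (75 mm by 177 mm) begins 78 mm behind the grasp point.
Start: joints at [1.21, 0.3, 1.521, -0, 1.321, -0.067], TCP at [159.273, 526.424, 302.646] pointing down, gripper open.
Joint ranges: [-3.03, 3.03], [-0.79, 2.21], [0.23, 2.52], [-1.04, 4.18], [0, 3.07], [-2.55, 2.55]. Speed limits (rad/s): [2.22, 2.22, 2.57, 3.14, 3.14, 3.14].

INTERFACE

Orientations are given as [roll, pitch, yaw] about the fixed x, y, z axes, in that order (R = Rz(yaw) Ry(pitch) Rx(roll)).
In Python, from cell import * gives the robot as it stands.
- The arm moves only by the tool carry_out, never from a script. Its arguments are lists of equal length, an entry for each row: "slide": the shift along the world's x, y, z scaled (see below), a list of three; "dr": the turn, a rotation vector about the world's x, y, z scaled (see below), a list of three; "gripper": the opening in per cent of the stroke, from 0 (shut) to 100 (fully open). A call has 1 to 10 rows; each row is the pose to reach, as a shift and turn from the pose commanded when the call began, turning the shorter way round; what a row does not reach only later rows make up. The controller multiplies each number of a shift by 0.25 m and each number of a turn by 360 degrees. A row lasts 1/12 s, in which the tool goes at most 41.7 mm and 7.16 degrees, less where a joint would pass 70% of its speed; a pose out of reach is approached as far as the arm can. A call with a number of a shift or a turn outside -1 to 1 is refused whole. A call with a gripper value outside its range is refused whole. The fingers move at their own pace and stop on an object; "newtons" is the grip in N (left out, the last holds). Time passes only in rows, so rows that repeat a pose let the fingers close. It gives the time, the measured TCP pose, the force, the opening and the grip force at its end, in the units of the state.
- read_state(): the state, without advancing time (a new reading comes with each control period).
- camera(name): name is "side" or "top"; returns the picture (400x640x3 uint8, red, green, blue); there is no depth.
- camera_model(name): a dict with "vfov" (degrees; the focal length in pixels is half the picture's height over the tangent of half this angle, whatever the lens; pixels are square), "cx", "cy" (the principal point, pixels), "R" (3x3) and "t" (3): a world point X has camera coordinates R X + t. Camera axes: x right, y down, z forward; pixel columns grow to the right and rows downward; lengths in mm; the calibration is good to about 2 mm. A picture is of the moment at which its call begins. camera_model takes no time and is no camera call.
- sign_off(): hands the job in; it is judged then, once.
The state is a dict: "clock": time; "joints": joint angles; "qd": joint speeds; "effort": joint torques, N m; "eef_pos": TCP position; "eef_rot": TCP orientation; "wrist_force": force on the tool from outside, world axes, zero at the start; "moment": the same for the moment, N m; "finger_gap": finger opening in mm; "finger_force": force on a finger pad.
Only numpy, scipy, OpenCV 4.12 (cv2) and the standard library are available. Lean on these libraries where they do the work, as an engineer would, in place of code of your own. Each camera call takes 0.05 s, during which the arm holds its last target. There are 200 camera calls.

TASK

Put the four bare-metal microscope objectives away: stand each one upright, flat on the floor of the open white storage pot of its own size, the smallest objective in the smallest pot and so on up to the largest in the largest. They are delicate optics, so set them down rather than drop them. Leave the two black eyepieces standing where they are.

Things in the scene. Friction and masses are not known exactly. Their poses are not given: they have to be found in the camera images.
- objective_1: the smallest of four microscope objectives: a bare-metal (aluminium) round barrel standing upright on the bench, 22 mm in diameter and 42 mm tall, a plain cylinder up to 35 mm above its underside, then a cone narrowing to a small lens, 10 mm across, at the top; a thin dark band runs round the foot. About 70 g (give or take a third). Loose. Origin: centre of its underside; z up along its axis.
- objective_2: the second smallest of four microscope objectives: a bare-metal (aluminium) round barrel standing upright on the bench, 30 mm in diameter and 50 mm tall, a plain cylinder up to 38 mm above its underside, then a cone narrowing to a small lens, 13 mm across, at the top; a thin dark band runs round the foot. About 140 g (give or take a third). Loose. Origin: centre of its underside; z up along its axis.
- objective_3: the second largest of four microscope objectives: a bare-metal (aluminium) round barrel standing upright on the bench, 38 mm in diameter and 60 mm tall, a plain cylinder up to 44 mm above its underside, then a cone narrowing to a small lens, 17 mm across, at the top; a thin dark band runs round the foot. About 240 g (give or take a third). Loose. Origin: centre of its underside; z up along its axis.
- objective_4: the largest of four microscope objectives: a bare-metal (aluminium) round barrel standing upright on the bench, 46 mm in diameter and 70 mm tall, a plain cylinder up to 50 mm above its underside, then a cone narrowing to a small lens, 20 mm across, at the top; a thin dark band runs round the foot. About 380 g (give or take a third). Loose. Origin: centre of its underside; z up along its axis.
- pot_1: the smallest of four storage pots, the one for the smallest objective (objective_1): an open, shallow, round white plastic dish, 40 mm inside and 46 mm outside diameter, 10 mm high, wall 3 mm, its inner floor 3 mm above its underside. Stands loose on the bench, about 120 g. Origin: centre of its underside; z up.
- pot_2: the second smallest of four storage pots, the one for the second smallest objective (objective_2): an open, shallow, round white plastic dish, 48 mm inside and 54 mm outside diameter, 10 mm high, wall 3 mm, its inner floor 3 mm above its underside. Stands loose on the bench, about 120 g. Origin: centre of its underside; z up.
- pot_3: the second largest of four storage pots, the one for the second largest objective (objective_3): an open, shallow, round white plastic dish, 56 mm inside and 62 mm outside diameter, 10 mm high, wall 3 mm, its inner floor 3 mm above its underside. Stands loose on the bench, about 120 g. Origin: centre of its underside; z up.
- pot_4: the largest of four storage pots, the one for the largest objective (objective_4): an open, shallow, round white plastic dish, 64 mm inside and 70 mm outside diameter, 10 mm high, wall 3 mm, its inner floor 3 mm above its underside. Stands loose on the bench, about 120 g. Origin: centre of its underside; z up.
- eyepiece_1: one of two like eyepieces, not objectives and not part of the job: a black cylinder standing upright, 54 mm tall, a 30 mm dark tube for the lowest 22 mm, then 40 mm in diameter, with a rubber eyecup on top that flares to 44 mm around a 22 mm glass lens. Loose, 110 g. Origin: centre of its underside; z up.
- eyepiece_2: one of two like eyepieces, not objectives and not part of the job: a black cylinder standing upright, 54 mm tall, a 30 mm dark tube for the lowest 22 mm, then 40 mm in diameter, with a rubber eyecup on top that flares to 44 mm around a 22 mm glass lens. Loose, 110 g. Origin: centre of its underside; z up.
Mind the look-alikes: they are no part of the job. What is shaped like the objective_1 but turquoise is not meant. What is shaped like the objective_3 but green is not meant.

How it is judged:
By the outcome, as a careful person would: the job done as asked, in the order asked, and still so for the second after the job is handed in, with the robot touching nothing.
It also fails if it takes over 120 s, if anything falls off the work surface, if the arm or the gripper's body presses on something with over 40 N, if the wrist force passes 120 N, or if a joint passes its speed limit or range.

## Working session

There is one attempt and no reset: what is moved stays moved. The work goes in short steps, Python scripts to look and compute and a tool call to move; the robot and the scene stay as the last step left them, time stands still between calls to the robot, and variables do not carry over. Pictures are saved under pics/ and viewed, at most 14 in all, crops included, and the job is handed in when it is done.

Besides the shell and the picture viewer there is one more tool, called after "Emit:" as name(argument=value, ...) on one line, values as JSON. carry_out: Moves the arm, as the interface text tells. Its arguments: {"type":"object","properties":{"slide":{"type":"array","items":{"type":"array","items":{"type":"number","minimum":-1,"maximum":1}}},"dr":{"type":"array","items":{"type":"array","items":{"type":"number","minimum":-1,"maximum":1}}},"gripper":{"type":"array","items":{"type":"number"}},"newtons":{"type":"number"}},"required":["slide","dr","gripper"]}

```bash
mkdir -p pics; ls
python3 - <<'E'
from cell import *
import cv2
for n in("side","top"):
    cv2.imwrite(f"pics/{n}0.png",camera(n)[:,:,::-1]); print(n,camera_model(n))
print(read_state())
E
```

```text
pics
side {'vfov': 52.49703232804722, 'cx': 322.0226927185486, 'cy': 201.6292618268472, 'R': array([[-0.95636188, -0.29215823, -0.00393934],
       [-0.18607779,  0.61939817, -0.76270634],
       [ 0.22527095, -0.72869025, -0.64673295]]), 't': array([491.55560611, 126.08211789, 840.55938542])}
top {'vfov': 52.242299019774315, 'cx': 320.5582088709784, 'cy': 201.08546775049612, 'R': array([[ 0.02729498, -0.99928592,  0.02612729],
       [-0.99756811, -0.02890628, -0.06342159],
       [ 0.06413154, -0.02433266, -0.99764476]]), 't': array([ -26.77402562,  499.57360221, 1025.14028899])}
{'clock': 0.1, 'joints': array([ 1.21039410e+00,  3.00412735e-01,  1.52147097e+00,  8.98868794e-06,
        1.32068285e+00, -6.65963855e-02]), 'qd': array([-0.00126007, -0.00211956, -0.00349883,  0.00087686,  0.00202942,
       -0.00171378]), 'effort': array([ 3.57524950e-04, -5.32646298e+01, -3.53278077e+01,  7.09829153e-02,
        2.35553063e-02, -4.54763233e-05]), 'eef_pos': array([159.23658568, 526.32244526, 302.16487381]), 'eef_rot': array([-3.14062149e+00, -7.34978149e-05,  2.84778455e+00]), 'wrist_force': array([-0.30579725, -0.33934581, -0.09379069]), 'moment': array([-0.06040847,  0.03664885, -0.00862012]), 'finger_force': 0.0, 'finger_gap': 94.09731821898706}
```

View pics/top0.png

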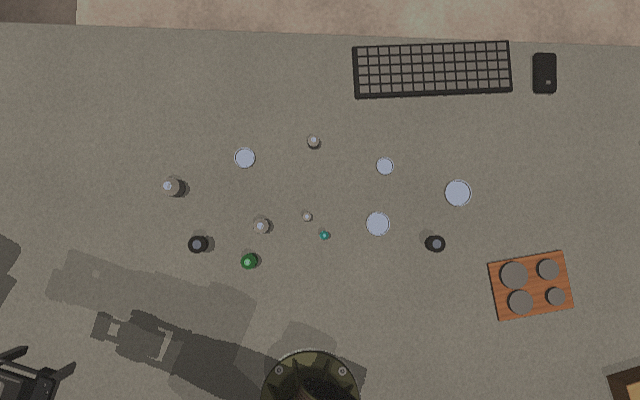

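View pics/side0.png

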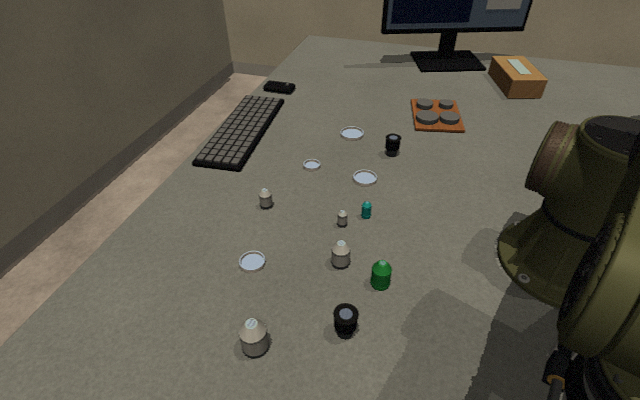

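The top view shows the objectives by size at about (307,216), (313,142), (261,226) and (174,187). The pots are at (385,166), (245,158), (377,223) and (458,193). Possible confusions are turquoise (324,236), green (249,261), and the black eyepieces at (198,244) and (435,243). I'll check the choice in a close crop and measure.

```bash
cat > h.py <<'E'
from cell import *
import numpy as np, cv2
def cam(n):
    m=camera_model(n); f=200/np.tan(np.radians(m["vfov"]/2)); return m,f
def ray(n,u,v):
    m,f=cam(n); R=np.array(m["R"]); return -R.T@m["t"], R.T@np.array([(u-m["cx"])/f,(v-m["cy"])/f,1])
def onz(n,u,v,z):
    c,d=ray(n,u,v); return (c+d*(z-c[2])/d[2])[:2]
def proj(n,X):
    m,f=cam(n); c=np.array(m["R"])@np.array(X,float)+m["t"]; return np.array([m["cx"]+f*c[0]/c[2],m["cy"]+f*c[1]/c[2]])
E
python3 - <<'E'
from h import *
t=cv2.imread("pics/top0.png"); s=cv2.imread("pics/side0.png")
a=cv2.resize(t[125:275,155:475],None,fx=2.5,fy=2.5,interpolation=cv2.INTER_CUBIC)
cv2.imwrite("pics/ct.png",a)
b=cv2.resize(s[120:365,220:420],None,fx=2.4,fy=2.4,interpolation=cv2.INTER_CUBIC)
cv2.imwrite("pics/cs.png",b)
# pots: bluish white
for n,im in(("top",t),("side",s)):
    x=im.astype(int); m=((x[...,0]>170)&(x[...,0]-x[...,2]>5)).astype(np.uint8)
    cs,_=cv2.findContours(m,cv2.RETR_EXTERNAL,cv2.CHAIN_APPROX_NONE)
    for c in cs:
        if len(c)>20:
            (u,v),d,_=cv2.fitEllipse(c); p=onz(n,u,v,8); print(n,np.round([u,v,*d],1),p.round(1))
E
```

```text
top [377.2 223.3  19.2  19.8] [ 447.7 -160.2]
top [456.9 192.5  22.   22.8] [ 533.3 -366.7]
top [384.3 165.8  12.6  14. ] [ 597.2 -176. ]
top [244.5 157.6  15.9  16.8] [607.2 186.2]
side [252.  261.6  14.7  21.6] [607.4 188. ]
side [364.6 177.6   9.4  20. ] [ 447.4 -160.1]
side [311.4 164.6   5.4  13. ] [ 598.  -176.2]
side [351.4 133.    8.2  18.4] [ 533.6 -367.4]
```

View pics/ct.png

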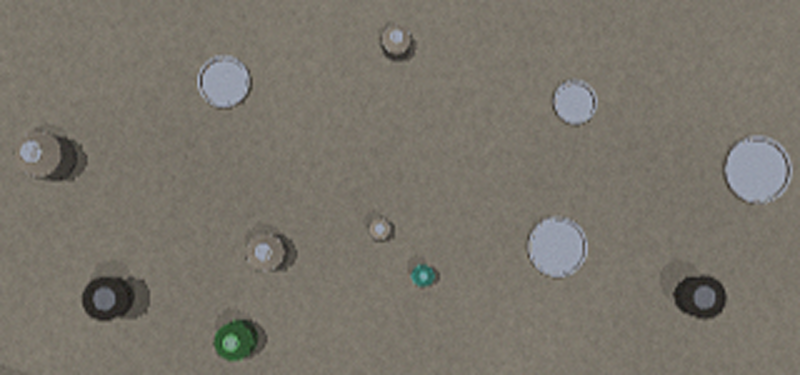

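View pics/cs.png

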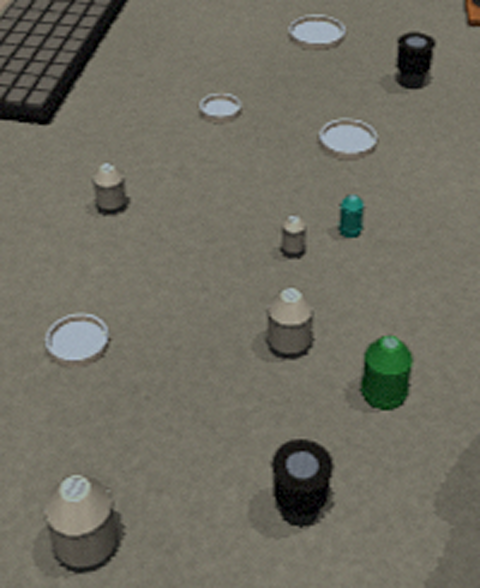

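Crop confirms the selection: four bare-metal bodies with lenses at about top (306.6,216.6), (313.4,140), (260,226) and (167,186). Turquoise, green and black ones are excluded. Next I'll measure the lens points and cross-check them between views and body widths.

Run:
```python
from h import *
I={n:cv2.imread(f"pics/{n}0.png").astype(int) for n in("top","side")}
O={1:((306.6,216.6),(342,211),42,22),2:((313.4,140.2),(264.6,190),50,30),3:((260.2,225.8),(341.2,243),60,38),4:((167.4,185.8),(251.2,323),70,46),"E1":((198,244),(345,314),54,44),"E2":((436.5,243.5),(393,137),54,44)}
def lens(n,u,v,r):
    im=I[n]; best=[]
    U,V=np.meshgrid(np.arange(640),np.arange(400)); w=(abs(U-u)<=r)&(abs(V-v)<=r)
    s=im[...,0]-im[...,2]; m=w&(s>5)&(im.sum(2)>250)
    return (U[m].mean(),V[m].mean(),m.sum()) if m.any() else None
for k,(a,b,h,d) in O.items():
    r=3 if k==1 else 5
    A=lens("top",*a,r);B=lens("side",*b,r)
    c1,d1=ray("top",*A[:2]);c2,d2=ray("side",*B[:2])
    M=np.c_[d1,-d2]; x,*_=np.linalg.lstsq(M,c2-c1,rcond=None); P=c1+d1*x[0];Q=c2+d2*x[1]
    print(k,np.round(A,1),np.round(B,1),"tri",((P+Q)/2).round(1),"gap",np.linalg.norm(P-Q).round(1),"top@h",onz("top",*A[:2],h).round(1),"side@h",onz("side",*B[:2],h).round(1))
    # base extreme: nothing
for n,(u,v) in dict(turq=(324.2,235),green=(247,261.5)).items(): print(n,onz("top",u,v,42 if n=="turq" else 60).round(1))
```

```text
1 [306.2 216.3  12. ] [342.2 210.7   6. ] tri [459.9  22.4  45.1] gap 0.8 top@h [459.5  22.4] side@h [461.   19.2]
2 [313.2 139.2  20. ] [264.3 189.    9. ] tri [651.1  10.5  53.6] gap 0.1 top@h [652.   10.6] side@h [653.2   6.5]
3 [259.5 225.1  33. ] [341.  242.3  21. ] tri [434.1 134.5  63.6] gap 1.3 top@h [434.7 135.1] side@h [434.3 130.9]
4 [166.4 185.3  44. ] [250.6 323.2  57. ] tri [523.6 358.8  73.7] gap 0.0 top@h [523.9 360.1] side@h [525.  356.7]
E1 [196.4 244.2  60. ] [345.2 313.4 100. ] tri [385.  285.8  56.8] gap 1.4 top@h [384.1 286.4] side@h [386.1 284. ]
E2 [436.4 243.5  57. ] [392.8 136.9  23. ] tri [ 401.8 -298.8   57.2] gap 0.5 top@h [ 401.5 -299.9] side@h [ 402.6 -304.1]
turq [414.6 -23.4]
green [346.2 161.7]
```

Lens points agree between views to about 3–4 mm, and the heights match 42/50/60/70 with a +3 mm bias. Reach is fine for all of them. Averages: O1 (460,21), O2 (652.5,8.5), O3 (434.5,133), O4 (524.5,358.5). Pots: P1 (597.5,-178), P2 (607.5,185), P3 (447.5,-162), P4 (533.5,-369). Moving to O1.

Emit:
carry_out(slide=[[0.8,-1,-0.2],[0.8,-1,-0.2],[0.8,-1,-0.2],[0.8,-1,-0.2],[0.8,-1,-0.2],[0.8,-1,-0.2],[0.8,-1,-0.2],[0.8,-1,-0.2],[0.8,-1,-0.2],[0.8,-1,-0.2]], dr=[[0,0,0],[0,0,0],[0,0,0],[0,0,0],[0,0,0],[0,0,0],[0,0,0],[0,0,0],[0,0,0],[0,0,0]], gripper=[60,60,60,60,60,60,60,60,60,60], newtons=15)

```text
clock: 0.93
eef_pos: [359.9, 275.4, 252.3]
eef_rot: [-3.141, -0.001, 2.845]
wrist_force: [-0.8, -0.3, -0.4]
finger_gap: 56.2
finger_force: 0.0
```

Emit:
carry_out(slide=[[0.404,-1,0],[0.404,-1,0],[0.404,-1,0],[0.404,-1,0],[0.404,-1,0],[0.404,-1,0],[0.404,-1,0],[0.404,-1,0],[0.404,-1,0],[0.404,-1,0]], dr=[[0,0,0],[0,0,0],[0,0,0],[0,0,0],[0,0,0],[0,0,0],[0,0,0],[0,0,0],[0,0,0],[0,0,0]], gripper=[60,60,60,60,60,60,60,60,60,60])

```text
clock: 1.77
eef_pos: [460.0, 27.7, 252.6]
eef_rot: [3.141, -0.0, 2.849]
wrist_force: [-0.4, 0.1, 0.4]
finger_gap: 56.0
finger_force: 0.0
```

Emit:
carry_out(slide=[[0,-0.022,-0.2],[0,-0.022,-0.3],[0,-0.022,-0.4],[0,-0.022,-0.5],[0,-0.022,-0.564],[0,-0.022,-0.564],[0,-0.022,-0.564],[0,-0.022,-0.564],[0,-0.022,-0.564],[0,-0.022,-0.564]], dr=[[0,0,0],[0,0,0],[0,0,0],[0,0,0],[0,0,0],[0,0,0],[0,0,0],[0,0,0],[0,0,0],[0,0,0]], gripper=[60,60,60,60,60,60,60,40,30,20])

```text
clock: 2.6
eef_pos: [460.7, 21.2, 112.7]
eef_rot: [3.141, 0.002, 2.848]
wrist_force: [-1.0, 0.3, 0.5]
finger_gap: 40.0
finger_force: 0.0
```

Emit:
carry_out(slide=[[0,0,0],[0,0,0],[0,0,0],[0,0,0],[0,0,0],[0,0,0],[0,0,0],[0,0,0]], dr=[[0,0,0],[0,0,0],[0,0,0],[0,0,0],[0,0,0],[0,0,0],[0,0,0],[0,0,0]], gripper=[15,10,10,10,10,10,10,10])

```text
clock: 3.27
eef_pos: [460.4, 20.9, 111.9]
eef_rot: [3.142, 0.0, 2.848]
wrist_force: [-2.2, -0.1, 6.5]
finger_gap: 21.4
finger_force: 15.0
```

Run:
```python
from h import *
s=camera("side")[:,:,::-1]; t=camera("top")[:,:,::-1]
a=cv2.resize(s[140:280,270:430],(640,560),interpolation=cv2.INTER_CUBIC); cv2.imwrite("pics/g1.png",a)
st=read_state(); print(st["eef_pos"],st["finger_gap"],st["finger_force"],st["wrist_force"])
```

```text
[460.42377228  20.87957413 111.91460124] 21.300992378638348 15.001786288339645 [-0.90025796 -0.22729626  5.58450521]
```

View pics/g1.png

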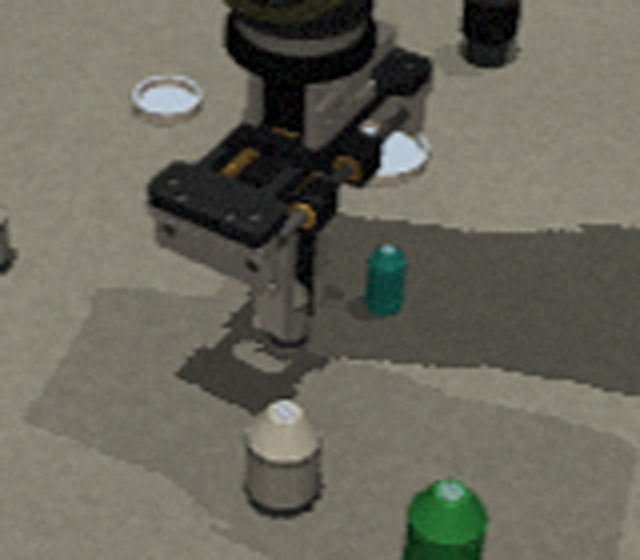

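Grip confirmed: gap 21.3 mm on the 22 mm barrel. The picture shows the fingers around the small objective (picture ~(285,330)), clear of the turquoise one. Lifting and carrying it to P1.

Emit:
carry_out(slide=[[0,0,0.06],[0,0,0.14],[0,0,0.24],[0,0,0.24],[0,0,0.24]], dr=[[0,0,0],[0,0,0],[0,0,0],[0,0,0],[0,0,0]], gripper=[10,10,10,10,10])

```text
clock: 3.78
eef_pos: [460.5, 20.9, 172.2]
eef_rot: [3.141, 0.002, 2.848]
wrist_force: [-0.1, -0.7, -2.2]
finger_gap: 21.3
finger_force: 15.0
```

Emit:
carry_out(slide=[[0.069,-0.1,0],[0.138,-0.2,0],[0.207,-0.3,0],[0.276,-0.4,0],[0.345,-0.5,0],[0.414,-0.6,0],[0.483,-0.7,0],[0.549,-0.795,0],[0.549,-0.795,0],[0.549,-0.795,0]], dr=[[0,0,0],[0,0,0],[0,0,0],[0,0,0],[0,0,0],[0,0,0],[0,0,0],[0,0,0],[0,0,0],[0,0,0]], gripper=[10,10,10,10,10,10,10,10,10,10])

```text
clock: 4.62
eef_pos: [597.2, -178.6, 169.4]
eef_rot: [3.141, -0.003, 2.846]
wrist_force: [-0.6, 1.3, -0.9]
finger_gap: 21.2
finger_force: 15.0
```

Emit:
carry_out(slide=[[0,0,-0.06],[0,0,-0.12],[0,0,-0.16],[0,0,-0.19],[0,0,-0.2],[0,0,-0.2],[0,0,-0.2],[0,0,-0.2]], dr=[[0,0,0],[0,0,0],[0,0,0],[0,0,0],[0,0,0],[0,0,0],[0,0,0],[0,0,0]], gripper=[10,10,10,10,10,10,10,10])

```text
clock: 5.28
eef_pos: [597.8, -177.8, 122.4]
eef_rot: [-3.142, 0.001, 2.848]
wrist_force: [0.2, 0.4, -1.5]
finger_gap: 21.4
finger_force: 15.0
```

Run:
```python
from h import *
s=camera("side")[:,:,::-1]
a=cv2.resize(s[110:210,250:380],(780,600),interpolation=cv2.INTER_CUBIC); cv2.imwrite("pics/p1.png",a)
```

```text
(no output)
```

View pics/p1.png

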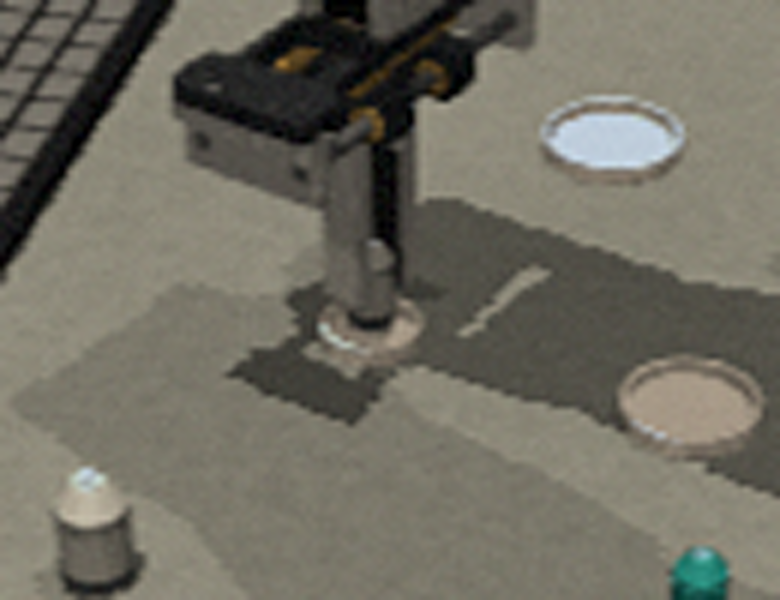

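Small objective hangs at picture (370,318), centred in the pot rim at (370,327). Lowering gently, then releasing and rising.

Emit:
carry_out(slide=[[0,0,-0.01],[0,0,-0.018],[0,0,-0.024],[0,0,-0.028],[0,0,-0.03],[0,0,-0.03],[0,0,-0.03],[0,0,-0.03]], dr=[[0,0,0],[0,0,0],[0,0,0],[0,0,0],[0,0,0],[0,0,0],[0,0,0],[0,0,0]], gripper=[10,10,10,10,10,10,10,10])

```text
clock: 6.0
eef_pos: [597.6, -177.9, 115.0]
eef_rot: [-3.142, 0.0, 2.848]
wrist_force: [-3.5, 1.3, 9.6]
finger_gap: 21.2
finger_force: 15.0
```

Emit:
carry_out(slide=[[0,0,0],[0,0,0],[0,0,0],[0,0,0],[0,0,0.03],[0,0,0.1],[0,0,0.22],[0,0,0.36],[0,0,0.4],[0,0,0.4]], dr=[[0,0,0],[0,0,0],[0,0,0],[0,0,0],[0,0,0],[0,0,0],[0,0,0],[0,0,0],[0,0,0],[0,0,0]], gripper=[26,32,40,48,55,60,60,60,60,60])

```text
clock: 6.83
eef_pos: [598.4, -178.1, 217.9]
eef_rot: [-3.141, 0.006, 2.848]
wrist_force: [-0.2, 0.0, -0.3]
finger_gap: 56.7
finger_force: 0.0
```

Emit:
carry_out(slide=[[0.22,0.746,0],[0.22,0.746,0],[0.22,0.746,0],[0.22,0.746,0],[0.22,0.746,0],[0.22,0.746,0],[0.22,0.746,0],[0.22,0.746,0],[0.22,0.746,0],[0.22,0.746,0]], dr=[[0,0,0],[0,0,0],[0,0,0],[0,0,0],[0,0,0],[0,0,0],[0,0,0],[0,0,0],[0,0,0],[0,0,0]], gripper=[70,70,70,70,70,70,70,70,70,70])

```text
clock: 7.67
eef_pos: [652.3, 7.4, 213.9]
eef_rot: [-3.141, -0.0, 2.846]
wrist_force: [0.4, 0.3, 0.5]
finger_gap: 65.9
finger_force: 0.0
```

Run:
```python
from h import *
s=camera("side")[:,:,::-1];t=camera("top")[:,:,::-1]
a=cv2.resize(s[130:230,240:380],(560,400),interpolation=cv2.INTER_CUBIC);b=cv2.resize(t[140:190,360:410],(240,240),interpolation=cv2.INTER_CUBIC)
b=cv2.copyMakeBorder(b,0,160,0,0,cv2.BORDER_CONSTANT); cv2.imwrite("pics/r1.png",np.hstack([a,b]))
```

```text
(no output)
```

View pics/r1.png

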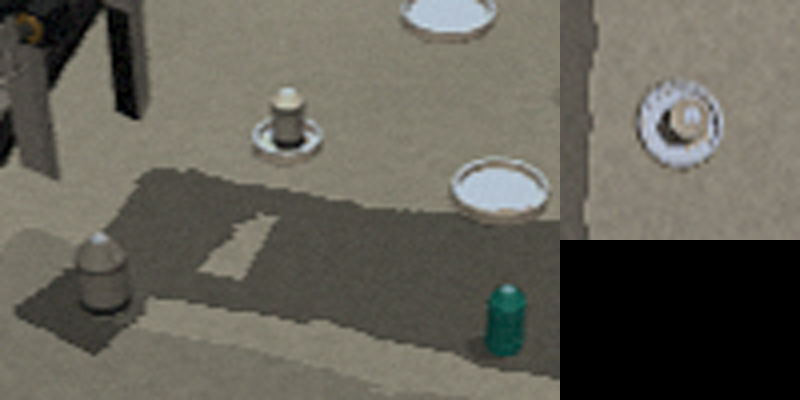

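Objective 1 stands upright on the pot floor, near the centre (side crop (287,120), top crop (690,120)). Now O2.

Emit:
carry_out(slide=[[0,0,-0.12],[0,0,-0.24],[0,0,-0.33],[0,0,-0.39],[0,0,-0.408],[0,0,-0.408],[0,0,-0.408],[0,0,-0.408],[0,0,-0.408],[0,0,-0.408]], dr=[[0,0,0],[0,0,0],[0,0,0],[0,0,0],[0,0,0],[0,0,0],[0,0,0],[0,0,0],[0,0,0],[0,0,0]], gripper=[70,70,70,70,70,70,70,70,60,50], newtons=20)

```text
clock: 8.6
eef_pos: [652.8, 8.7, 113.2]
eef_rot: [3.141, 0.001, 2.848]
wrist_force: [0.3, -0.2, -0.7]
finger_gap: 56.4
finger_force: 0.0
```

Emit:
carry_out(slide=[[0,0,0],[0,0,0],[0,0,0],[0,0,0],[0,0,0],[0,0,0],[0,0,0],[0,0,0]], dr=[[0,0,0],[0,0,0],[0,0,0],[0,0,0],[0,0,0],[0,0,0],[0,0,0],[0,0,0]], gripper=[40,30,20,20,20,20,20,20])

```text
clock: 9.27
eef_pos: [652.6, 8.7, 112.2]
eef_rot: [3.142, 0.0, 2.848]
wrist_force: [-0.3, 0.9, 1.0]
finger_gap: 29.3
finger_force: 20.0
```

Emit:
carry_out(slide=[[0,0,0.06],[0,0,0.14],[0,0,0.24],[0,0,0.24],[0,0,0.24]], dr=[[0,0,0],[0,0,0],[0,0,0],[0,0,0],[0,0,0]], gripper=[20,20,20,20,20])

```text
clock: 9.68
eef_pos: [652.8, 8.6, 173.1]
eef_rot: [3.141, 0.002, 2.848]
wrist_force: [0.8, -0.1, -1.5]
finger_gap: 29.1
finger_force: 20.0
```

Emit:
carry_out(slide=[[-0.025,0.1,0],[-0.05,0.2,0],[-0.076,0.3,0],[-0.102,0.4,0],[-0.127,0.5,0],[-0.152,0.6,0],[-0.18,0.706,0],[-0.18,0.706,0],[-0.18,0.706,0],[-0.18,0.706,0]], dr=[[0,0,0],[0,0,0],[0,0,0],[0,0,0],[0,0,0],[0,0,0],[0,0,0],[0,0,0],[0,0,0],[0,0,0]], gripper=[20,20,20,20,20,20,20,20,20,20])

```text
clock: 10.52
eef_pos: [607.4, 184.6, 171.0]
eef_rot: [-3.141, -0.001, 2.848]
wrist_force: [0.9, 0.3, -0.9]
finger_gap: 29.2
finger_force: 20.0
```

Emit:
carry_out(slide=[[0,0,-0.06],[0,0,-0.12],[0,0,-0.16],[0,0,-0.19],[0,0,-0.2],[0,0,-0.2],[0,0,-0.2],[0,0,-0.2]], dr=[[0,0,0],[0,0,0],[0,0,0],[0,0,0],[0,0,0],[0,0,0],[0,0,0],[0,0,0]], gripper=[20,20,20,20,20,20,20,20])

```text
clock: 11.18
eef_pos: [607.8, 185.2, 122.9]
eef_rot: [3.141, 0.001, 2.848]
wrist_force: [-0.2, 0.2, -1.1]
finger_gap: 29.6
finger_force: 20.0
```

Run:
```python
from h import *
s=camera("side")[:,:,::-1]
a=cv2.resize(s[210:300,200:320],(780,585),interpolation=cv2.INTER_CUBIC); cv2.imwrite("pics/p2.png",a)
```

```text
(no output)
```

View pics/p2.png

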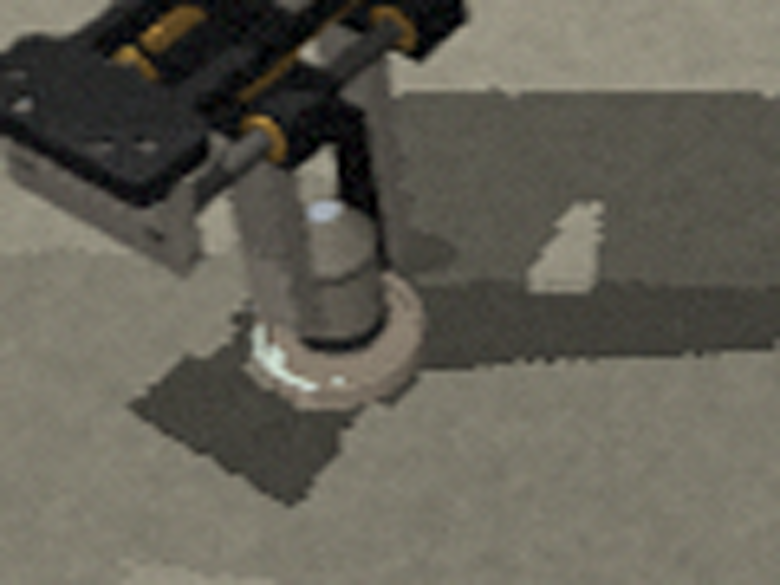

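Objective 2's foot is at picture (343,330) inside the rim, centred on (340,335). Lowering, releasing, then on to O3.

Emit:
carry_out(slide=[[0,0,-0.01],[0,0,-0.018],[0,0,-0.024],[0,0,-0.028],[0,0,-0.03],[0,0,-0.03],[0,0,-0.03],[0,0,-0.03]], dr=[[0,0,0],[0,0,0],[0,0,0],[0,0,0],[0,0,0],[0,0,0],[0,0,0],[0,0,0]], gripper=[20,20,20,20,20,20,20,20])

```text
clock: 11.9
eef_pos: [607.5, 185.2, 115.2]
eef_rot: [-3.142, 0.0, 2.848]
wrist_force: [-3.4, -1.3, 5.5]
finger_gap: 29.2
finger_force: 20.0
```

Emit:
carry_out(slide=[[0,0,0],[0,0,0],[0,0,0],[0,0,0],[0,0,0.03],[0,0,0.1],[0,0,0.22],[0,0,0.36],[0,0,0.4],[0,0,0.4]], dr=[[0,0,0],[0,0,0],[0,0,0],[0,0,0],[0,0,0],[0,0,0],[0,0,0],[0,0,0],[0,0,0],[0,0,0]], gripper=[34,40,48,56,62,66,70,70,70,70])

```text
clock: 12.73
eef_pos: [608.4, 185.4, 218.5]
eef_rot: [3.139, 0.005, 2.848]
wrist_force: [0.2, -0.1, 1.1]
finger_gap: 65.7
finger_force: 0.0
```

Emit:
carry_out(slide=[[-0.692,-0.208,0],[-0.692,-0.208,0],[-0.692,-0.208,0],[-0.692,-0.208,0],[-0.692,-0.208,0],[-0.692,-0.208,0],[-0.692,-0.208,0],[-0.692,-0.208,0],[-0.692,-0.208,0],[-0.692,-0.208,0]], dr=[[0,0,0],[0,0,0],[0,0,0],[0,0,0],[0,0,0],[0,0,0],[0,0,0],[0,0,0],[0,0,0],[0,0,0]], gripper=[80,80,80,80,80,80,80,80,80,80])

```text
clock: 13.57
eef_pos: [435.1, 133.3, 214.2]
eef_rot: [-3.141, -0.001, 2.848]
wrist_force: [-0.8, 0.0, -0.9]
finger_gap: 74.8
finger_force: 0.0
```

Run:
```python
from h import *
s=camera("side")[:,:,::-1];t=camera("top")[:,:,::-1]
a=cv2.resize(s[180:300,220:380],(533,400),interpolation=cv2.INTER_CUBIC);b=cv2.resize(t[132:182,220:270],(240,240),interpolation=cv2.INTER_CUBIC)
b=cv2.copyMakeBorder(b,0,160,0,0,cv2.BORDER_CONSTANT); cv2.imwrite("pics/r2.png",np.hstack([a,b]))
```

```text
(no output)
```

View pics/r2.png

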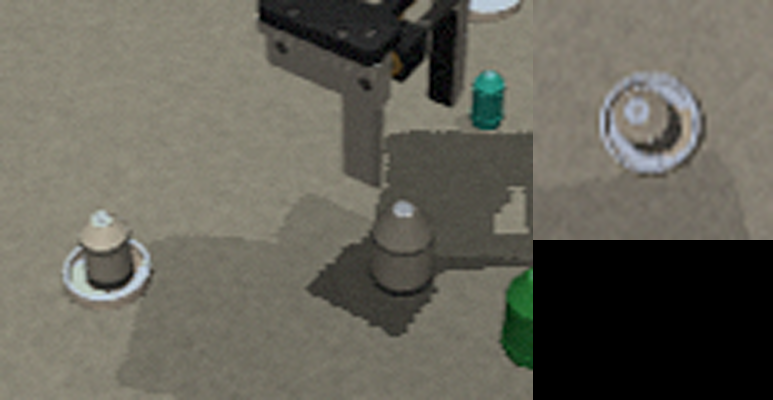

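Objective 2 stands upright in its pot (side crop (107,260), top crop (650,122)). The gripper is above O3; now grasping.

Emit:
carry_out(slide=[[0,0,-0.12],[0,0,-0.24],[0,0,-0.33],[0,0,-0.38],[0,0,-0.398],[0,0,-0.398],[0,0,-0.398],[0,0,-0.398],[0,0,-0.398],[0,0,-0.398]], dr=[[0,0,0],[0,0,0],[0,0,0],[0,0,0],[0,0,0],[0,0,0],[0,0,0],[0,0,0],[0,0,0],[0,0,0]], gripper=[80,80,80,80,80,80,80,80,70,60], newtons=25)

```text
clock: 14.5
eef_pos: [434.8, 133.2, 115.9]
eef_rot: [3.141, 0.001, 2.848]
wrist_force: [-0.4, -1.1, -0.7]
finger_gap: 64.9
finger_force: 0.0
```

Emit:
carry_out(slide=[[0,0,0],[0,0,0],[0,0,0],[0,0,0],[0,0,0],[0,0,0],[0,0,0],[0,0,0]], dr=[[0,0,0],[0,0,0],[0,0,0],[0,0,0],[0,0,0],[0,0,0],[0,0,0],[0,0,0]], gripper=[50,40,30,30,30,30,30,30])

```text
clock: 15.17
eef_pos: [434.5, 133.2, 115.2]
eef_rot: [-3.142, -0.0, 2.848]
wrist_force: [-1.2, -0.6, 2.7]
finger_gap: 37.0
finger_force: 25.0
```

Emit:
carry_out(slide=[[0,0,0.06],[0,0,0.14],[0,0,0.24],[0,0,0.32],[0,0,0.32],[0,0,0.32]], dr=[[0,0,0],[0,0,0],[0,0,0],[0,0,0],[0,0,0],[0,0,0]], gripper=[30,30,30,30,30,30])

```text
clock: 15.67
eef_pos: [434.6, 133.2, 195.2]
eef_rot: [3.141, 0.001, 2.848]
wrist_force: [-0.1, -0.2, -3.1]
finger_gap: 37.3
finger_force: 25.0
```

Emit:
carry_out(slide=[[0,-0.12,0],[0.01,-0.24,0],[0.02,-0.36,0],[0.02,-0.48,0],[0.03,-0.6,0],[0.04,-0.72,0],[0.04,-0.84,0],[0.05,-0.96,0],[0.052,-1,0],[0.052,-1,0]], dr=[[0,0,0],[0,0,0],[0,0,0],[0,0,0],[0,0,0],[0,0,0],[0,0,0],[0,0,0],[0,0,0],[0,0,0]], gripper=[30,30,30,30,30,30,30,30,30,30])

```text
clock: 16.5
eef_pos: [447.1, -118.4, 193.6]
eef_rot: [3.142, -0.002, 2.845]
wrist_force: [-0.1, 0.2, -2.0]
finger_gap: 37.2
finger_force: 25.0
```

Emit:
carry_out(slide=[[0,-0.1,0],[0,-0.18,0],[0,-0.18,-0.08],[0,-0.18,-0.16],[0,-0.18,-0.22],[0,-0.18,-0.26],[0,-0.18,-0.28],[0,-0.18,-0.28],[0,-0.18,-0.28],[0,-0.18,-0.28]], dr=[[0,0,0],[0,0,0],[0,0,0],[0,0,0],[0,0,0],[0,0,0],[0,0,0],[0,0,0],[0,0,0],[0,0,0]], gripper=[30,30,30,30,30,30,30,30,30,30])

```text
clock: 17.33
eef_pos: [447.9, -161.7, 125.8]
eef_rot: [-3.141, 0.001, 2.848]
wrist_force: [0.4, 0.5, -1.5]
finger_gap: 37.1
finger_force: 25.0
```

Run:
```python
from h import *
s=camera("side")[:,:,::-1]
a=cv2.resize(s[120:210,310:430],(780,585),interpolation=cv2.INTER_CUBIC); cv2.imwrite("pics/p3.png",a)
```

```text
(no output)
```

View pics/p3.png

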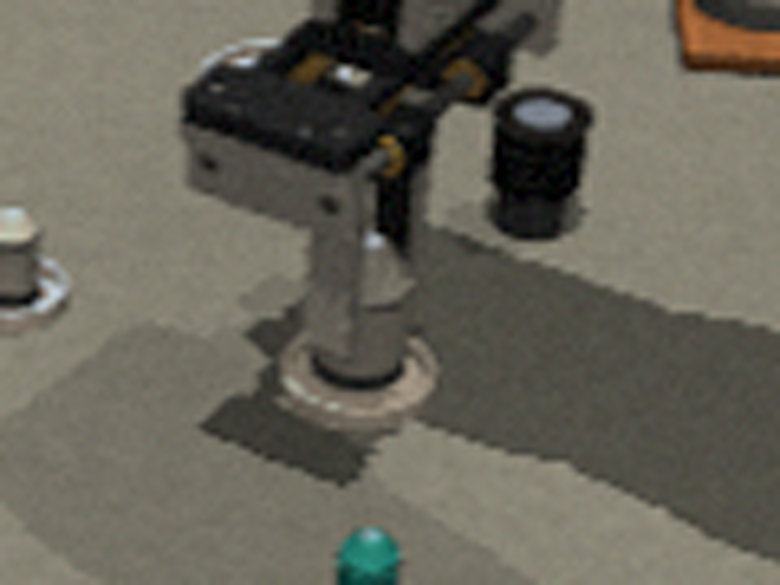

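Objective 3's foot is at picture (362,370), well inside the rim. Lowering, releasing, and moving towards O4.

Emit:
carry_out(slide=[[0,0,-0.01],[0,0,-0.018],[0,0,-0.024],[0,0,-0.028],[0,0,-0.03],[0,0,-0.03],[0,0,-0.03],[0,0,-0.03]], dr=[[0,0,0],[0,0,0],[0,0,0],[0,0,0],[0,0,0],[0,0,0],[0,0,0],[0,0,0]], gripper=[30,30,30,30,30,30,30,30])

```text
clock: 18.05
eef_pos: [447.6, -161.8, 118.2]
eef_rot: [-3.142, 0.0, 2.848]
wrist_force: [-3.1, 1.9, 8.6]
finger_gap: 37.5
finger_force: 25.0
```

Emit:
carry_out(slide=[[0,0,0],[0,0,0],[0,0,0],[0,0,0],[0,0,0.03],[0,0,0.1],[0,0,0.22],[0,0,0.36],[0,0,0.4],[0,0,0.4]], dr=[[0,0,0],[0,0,0],[0,0,0],[0,0,0],[0,0,0],[0,0,0],[0,0,0],[0,0,0],[0,0,0],[0,0,0]], gripper=[44,50,58,66,74,80,80,80,80,80])

```text
clock: 18.88
eef_pos: [448.3, -162.1, 220.7]
eef_rot: [-3.141, 0.005, 2.848]
wrist_force: [-0.7, 1.1, -0.1]
finger_gap: 75.0
finger_force: 0.0
```

Emit:
carry_out(slide=[[0.1,1,0],[0.1,1,0],[0.1,1,0],[0.1,1,0],[0.1,1,0],[0.1,1,0],[0.1,1,0],[0.1,1,0],[0.1,1,0],[0.1,1,0]], dr=[[0,0,0],[0,0,0],[0,0,0],[0,0,0],[0,0,0],[0,0,0],[0,0,0],[0,0,0],[0,0,0],[0,0,0]], gripper=[95,95,95,95,95,95,95,95,95,95])

```text
clock: 19.72
eef_pos: [472.3, 87.1, 217.0]
eef_rot: [-3.141, -0.001, 2.847]
wrist_force: [-0.1, -1.3, -0.1]
finger_gap: 89.5
finger_force: 0.0
```

Emit:
carry_out(slide=[[0.1,1,0],[0.1,1,0],[0.1,1,0],[0.1,1,0],[0.1,1,0],[0.1,1,0],[0.1,1,0],[0.1,1,0],[0.1,1,0],[0.1,1,0]], dr=[[0,0,0],[0,0,0],[0,0,0],[0,0,0],[0,0,0],[0,0,0],[0,0,0],[0,0,0],[0,0,0],[0,0,0]], gripper=[95,95,95,95,95,95,95,95,95,95])

```text
clock: 20.55
eef_pos: [498.0, 336.3, 217.6]
eef_rot: [-3.141, -0.0, 2.846]
wrist_force: [-0.5, -0.5, 0.6]
finger_gap: 89.3
finger_force: 0.0
```

Emit:
carry_out(slide=[[0.108,0.082,0],[0.108,0.082,0],[0.108,0.082,0],[0.108,0.082,0]], dr=[[0,0,0],[0,0,0],[0,0,0],[0,0,0]], gripper=[95,95,95,95])

```text
clock: 20.88
eef_pos: [524.7, 357.4, 217.7]
eef_rot: [-3.141, -0.0, 2.846]
wrist_force: [-0.3, -0.1, -0.2]
finger_gap: 89.2
finger_force: 0.0
```

Run:
```python
from h import *
s=camera("side")[:,:,::-1];t=camera("top")[:,:,::-1]
a=cv2.resize(s[140:390,210:410],(440,550),interpolation=cv2.INTER_CUBIC);b=cv2.resize(t[198:248,352:402],(240,240),interpolation=cv2.INTER_CUBIC)
b=cv2.copyMakeBorder(b,0,310,0,0,cv2.BORDER_CONSTANT); cv2.imwrite("pics/r3.png",np.hstack([a,b]))
```

```text
(no output)
```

View pics/r3.png

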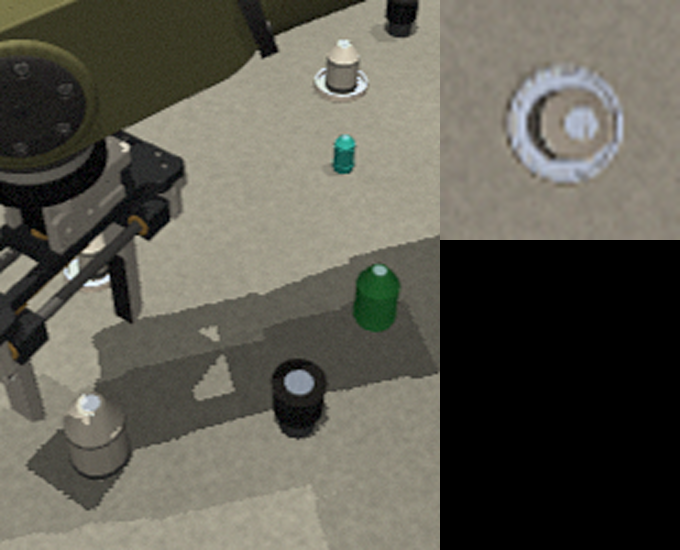

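Objective 3 stands in its pot (side crop (342,68), top crop (575,123)). Above O4; lowering to grasp.

Emit:
carry_out(slide=[[0,0,-0.12],[0,0,-0.24],[0,0,-0.33],[0,0,-0.38],[0,0,-0.394],[0,0,-0.394],[0,0,-0.394],[0,0,-0.394],[0,0,-0.394],[0,0,-0.394]], dr=[[0,0,0],[0,0,0],[0,0,0],[0,0,0],[0,0,0],[0,0,0],[0,0,0],[0,0,0],[0,0,0],[0,0,0]], gripper=[95,95,95,95,95,95,95,95,85,75], newtons=30)

```text
clock: 21.82
eef_pos: [524.8, 358.8, 120.1]
eef_rot: [3.141, 0.001, 2.848]
wrist_force: [-0.6, 0.7, -0.2]
finger_gap: 78.8
finger_force: 0.0
```

Emit:
carry_out(slide=[[0,0,0],[0,0,0],[0,0,0],[0,0,0],[0,0,0],[0,0,0],[0,0,0],[0,0,0]], dr=[[0,0,0],[0,0,0],[0,0,0],[0,0,0],[0,0,0],[0,0,0],[0,0,0],[0,0,0]], gripper=[65,55,45,38,38,38,38,38])

```text
clock: 22.48
eef_pos: [524.5, 358.6, 119.1]
eef_rot: [-3.141, -0.0, 2.848]
wrist_force: [-0.4, -1.6, 0.8]
finger_gap: 45.3
finger_force: 30.0
```

Emit:
carry_out(slide=[[0,0,0.06],[0,0,0.14],[0,0,0.24],[0,0,0.34],[0,0,0.4],[0,0,0.4],[0,0,0.4]], dr=[[0,0,0],[0,0,0],[0,0,0],[0,0,0],[0,0,0],[0,0,0],[0,0,0]], gripper=[38,38,38,38,38,38,38])

```text
clock: 23.07
eef_pos: [524.4, 358.7, 218.8]
eef_rot: [3.141, 0.0, 2.848]
wrist_force: [0.4, 0.2, -4.4]
finger_gap: 45.1
finger_force: 30.0
```

Emit:
carry_out(slide=[[0,-0.12,0],[0,-0.24,0],[0,-0.36,0],[0,-0.48,0],[0,-0.6,0],[0,-0.72,0],[0,-0.84,0],[0,-0.94,0],[0,-1,0],[0,-1,0]], dr=[[0,0,0],[0,0,0],[0,0,0],[0,0,0],[0,0,0],[0,0,0],[0,0,0],[0,0,0],[0,0,0],[0,0,0]], gripper=[38,38,38,38,38,38,38,38,38,38])

```text
clock: 23.9
eef_pos: [524.0, 106.2, 217.3]
eef_rot: [-3.14, -0.002, 2.845]
wrist_force: [-0.7, 0.2, -3.0]
finger_gap: 45.1
finger_force: 30.0
```

Emit:
carry_out(slide=[[0,-0.12,0],[0,-0.24,0],[0,-0.36,0],[0,-0.48,0],[0,-0.6,0],[0,-0.72,0],[0,-0.84,0],[0,-0.94,0],[0,-1,0],[0,-1,0]], dr=[[0,0,0],[0,0,0],[0,0,0],[0,0,0],[0,0,0],[0,0,0],[0,0,0],[0,0,0],[0,0,0],[0,0,0]], gripper=[38,38,38,38,38,38,38,38,38,38])

```text
clock: 24.73
eef_pos: [524.2, -143.1, 217.6]
eef_rot: [-3.141, -0.002, 2.846]
wrist_force: [0.6, 0.6, -3.7]
finger_gap: 45.1
finger_force: 30.0
```

Emit:
carry_out(slide=[[0,-0.12,0],[0.01,-0.24,0],[0.01,-0.36,0],[0.02,-0.48,0],[0.02,-0.6,0],[0.03,-0.72,0],[0.036,-0.84,0],[0.036,-0.91,0],[0.036,-0.91,0],[0.036,-0.91,0]], dr=[[0,0,0],[0,0,0],[0,0,0],[0,0,0],[0,0,0],[0,0,0],[0,0,0],[0,0,0],[0,0,0],[0,0,0]], gripper=[38,38,38,38,38,38,38,38,38,38])

```text
clock: 25.57
eef_pos: [533.7, -368.1, 217.4]
eef_rot: [3.14, -0.002, 2.847]
wrist_force: [-0.4, -0.7, -3.1]
finger_gap: 45.3
finger_force: 30.0
```

Emit:
carry_out(slide=[[0,0,-0.08],[0,0,-0.16],[0,0,-0.24],[0,0,-0.3],[0,0,-0.34],[0,0,-0.36],[0,0,-0.36],[0,0,-0.36],[0,0,-0.36]], dr=[[0,0,0],[0,0,0],[0,0,0],[0,0,0],[0,0,0],[0,0,0],[0,0,0],[0,0,0],[0,0,0]], gripper=[38,38,38,38,38,38,38,38,38])

```text
clock: 26.32
eef_pos: [534.0, -368.8, 130.3]
eef_rot: [-3.141, 0.001, 2.848]
wrist_force: [-0.2, -0.5, -2.8]
finger_gap: 45.1
finger_force: 30.0
```

Run:
```python
from h import *
s=camera("side")[:,:,::-1]
a=cv2.resize(s[80:170,300:420],(780,585),interpolation=cv2.INTER_CUBIC); cv2.imwrite("pics/p4.png",a)
```

```text
(no output)
```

View pics/p4.png

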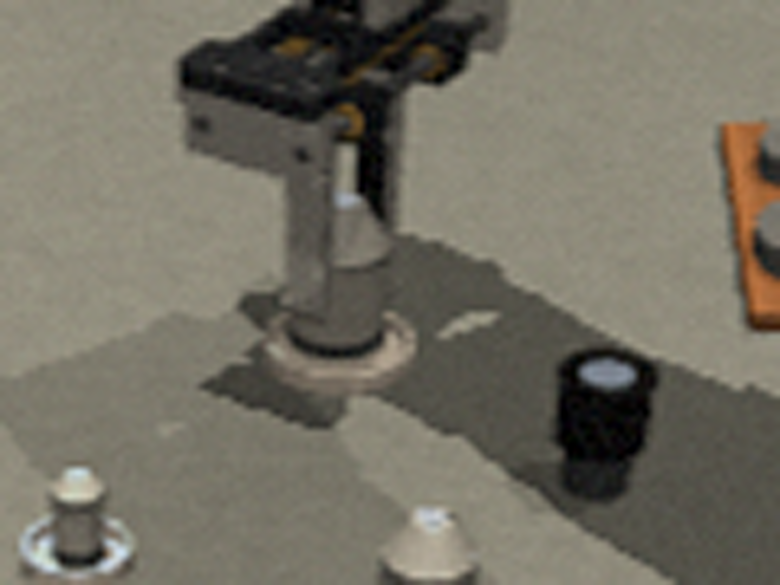

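Objective 4's foot is at picture (338,335), inside the rim centred on (340,345). Lowering, releasing and rising clear.

Emit:
carry_out(slide=[[0,0,-0.01],[0,0,-0.018],[0,0,-0.024],[0,0,-0.028],[0,0,-0.03],[0,0,-0.03],[0,0,-0.03],[0,0,-0.03]], dr=[[0,0,0],[0,0,0],[0,0,0],[0,0,0],[0,0,0],[0,0,0],[0,0,0],[0,0,0]], gripper=[38,38,38,38,38,38,38,38])

```text
clock: 27.03
eef_pos: [533.5, -368.9, 122.1]
eef_rot: [-3.142, 0.0, 2.848]
wrist_force: [-4.1, 1.8, 5.8]
finger_gap: 45.7
finger_force: 30.0
```

Emit:
carry_out(slide=[[0,0,0],[0,0,0],[0,0,0],[0,0,0],[0,0,0.03],[0,0,0.1],[0,0,0.22],[0,0,0.36],[0,0,0.5],[0,0,0.5]], dr=[[0,0,0],[0,0,0],[0,0,0],[0,0,0],[0,0,0],[0,0,0],[0,0,0],[0,0,0],[0,0,0],[0,0,0]], gripper=[52,58,66,74,80,88,88,88,88,88])

```text
clock: 27.87
eef_pos: [534.7, -369.7, 255.1]
eef_rot: [-3.138, 0.01, 2.848]
wrist_force: [0.9, 0.1, 0.2]
finger_gap: 82.6
finger_force: 0.0
```

Emit:
carry_out(slide=[[-0.3,0.5,0.2],[-0.3,0.5,0.2],[-0.3,0.5,0.2],[-0.3,0.5,0.2],[-0.3,0.5,0.2],[-0.3,0.5,0.2],[-0.3,0.5,0.2],[-0.3,0.5,0.2]], dr=[[0,0,0],[0,0,0],[0,0,0],[0,0,0],[0,0,0],[0,0,0],[0,0,0],[0,0,0]], gripper=[88,88,88,88,88,88,88,88])

```text
clock: 28.53
eef_pos: [458.8, -244.6, 296.1]
eef_rot: [3.141, -0.001, 2.847]
wrist_force: [-1.0, -1.1, -0.3]
finger_gap: 82.6
finger_force: 0.0
```

Run:
```python
from h import *
s=camera("side")[:,:,::-1];t=camera("top")[:,:,::-1]
a=cv2.resize(s[110:370,210:420],(420,520),interpolation=cv2.INTER_CUBIC);b=cv2.resize(t[110:280,150:490],(380,190),interpolation=cv2.INTER_CUBIC);c=cv2.resize(t[165:220,430:485],(330,330),interpolation=cv2.INTER_CUBIC)
c=cv2.copyMakeBorder(c,0,0,0,50,cv2.BORDER_CONSTANT); cv2.imwrite("pics/end.png",np.hstack([a,np.vstack([b,c])]))
```

```text
(no output)
```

View pics/end.png

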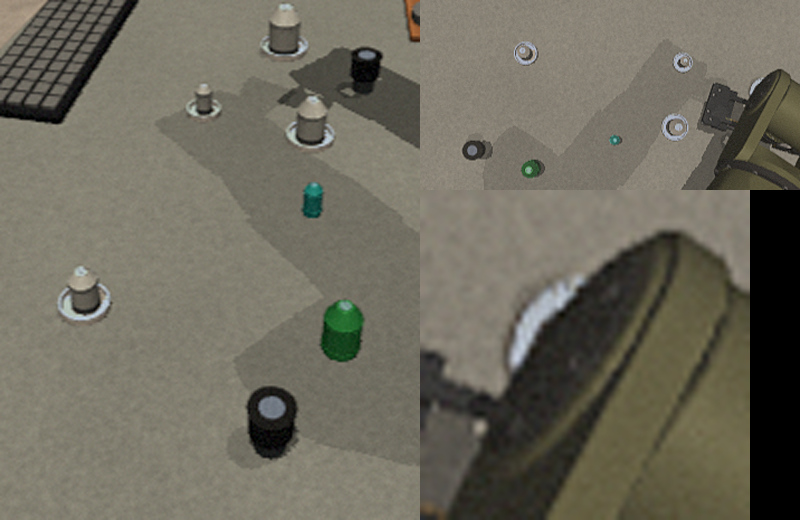

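All four objectives stand upright in their own pots (side crop (285,28), (204,97), (311,120), (84,288)). Both eyepieces and the look-alikes are in place, and the robot touches nothing.

```bash
python3 -c "
from cell import *
print(sign_off())"
```

```text
the job is handed in; nothing more can be done
None
```

The job is handed in: in the last pictures all four objectives stood upright in the pots of their own sizes, set down in order from smallest to largest by about 28 s, with both eyepieces and the look-alikes untouched.

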